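# Slide a light meter home in its clamp dock and tighten to the first clutch slip

## Robot

A 6-joint arm with a two-finger parallel gripper is mounted at the origin on the work surface. World frame = base frame: x ahead of the robot, y to its left, z up, the work surface at z = 0. Lengths are in m, angles in rad, forces in N, time in s.
With the tool pointing down it reaches from about 0.375 to 0.975 m from the base axis. Payload 3.8 kg.
Tool frame: the origin (TCP) lies at the very end of the fingers, on their centre line; the grasp point (between the pads) lies 19 mm behind it; z points along the fingers, y is the direction in which the jaws open and shut (so a half turn about z gives the same grasp; the last joint's range is limited). The gripper opens to 85 mm and grips with 20 to 120 N. Pads are 22 mm wide; open, the fingers measure 114 mm over their backs; the gripper's body (76 mm by 85 mm) begins 54 mm behind the grasp point. The pads swing forward as they close: fully open they stand 13 mm farther back than shut.
Start: joints at [-1.381, 0.264, 1.604, -0, 1.274, -0.037], TCP at [0.152, -0.658, 0.231] pointing down, gripper open.
Joint ranges: [-2.63, 2.63], [-0.94, 2.18], [0.31, 2.57], [-1.31, 4.45], [0, 2.66], [-2.55, 2.55]. Speed limits (rad/s): [2.57, 2.57, 3.14, 3.14, 3.14, 3.14].

## Interface

Orientations are given as a rotation vector (axis times angle).
In Python, from workcell import status, read_camera, camera_info, order gives the robot as it stands.
- The arm moves only by the tool move_arm, never from a script. Its argument "deltas" is a list of rows, each a list of 3 entries, a list of its own where there are three numbers: the turn, a rotation vector about the world's x, y, z as a fraction of full scale, then the shift along the world's x, y, z as a fraction of full scale, then the closure, from -1 (fully open) to 1 (shut), so that 0 is half open. A call has 1 to 20 rows; each row is the pose to reach, as a shift and turn from the pose commanded when the call began; what a row does not reach only later rows make up. Full scale, the value 1, is 0.1 m for a shift and pi/2 rad for a turn. A row lasts 1/8 s, in which the tool goes at most 62.5 mm and 10.7 degrees, less where a joint would pass 70% of its speed; a pose out of reach is approached as far as the arm can. A call with a number of a shift or a turn outside -1 to 1 is refused whole. A call with a gripper value outside its range is refused whole. The fingers move at their own pace and stop on an object; "grip_force" is the grip in N (left out, the last holds). Time passes only in rows, so rows that repeat a pose let the fingers close. It gives the time, the measured TCP pose, the force and the opening at its end, in the units of the state.
- status.read_state(): the state, without advancing time (a new reading comes with each control period).
- read_camera(name): name is "side" or "top"; returns (picture, depth): 480x640x3 uint8, red, green, blue; 480x640 float32, m along the optical axis (not along the pixel's ray), 0 where there is no reading.
- camera_info(name): a dict with "K" (3x3 intrinsics, pixels), "R" (3x3) and "t" (3): a world point X has camera coordinates R X + t. Camera axes: x right, y down, z forward; pixel columns grow to the right and rows downward; lengths in m; the calibration is good to about 2 mm. A picture is of the moment at which its call begins. camera_info takes no time and is no camera call.
- order.finish_job(): hands the job in, once; it reports no verdict.
The state is a dict: "time": time; "q": joint angles; "joint_vel": joint speeds; "joint_torque": joint torques, N m; "tool_pos": TCP position; "tcp_rot": TCP orientation; "wrist_force": force on the tool from outside, world axes, zero at the start; "torque": the same for the moment, N m; "width": opening from 0.0 (shut) to 1.0 (fully open).
Only numpy, scipy, OpenCV 4.12 (cv2) and the standard library are available. Lean on these libraries where they do the work, as an engineer would, in place of code of your own. Each camera call takes 0.05 s, during which the arm holds its last target. There are 200 camera calls.

## Task

Slide the grey light meter along the channel of its dock, gently, until its shoe plate is home against the orange stop. Then turn the black thumbscrew clockwise (seen from above) until the plate is clamped tight and the screw's slip clutch lets go for the first time, and stop there: slipping on for more than about 35 degrees leaves the red pin standing above the white one and spoils the clutch. Let go, and leave the other things on the mat where they are.

Things in the scene. Friction and masses are not known exactly. Their poses are not given: they have to be found in the camera images.
- dock: Aluminium clamp dock, 235 x 90 mm, screwed to the shelf; place and yaw vary. Origin: under the middle of its channel at mat level; +x along the channel toward the home end, +z up. Channel floor 8 mm above the mat, 42 mm wide between guide strips with tops at 14 mm. A grey bridge (56 mm along x, 90 mm along y, top at 60 mm) spans it at x = 70 mm and carries the thumbscrew on top.
- endstop: Orange end stop fixed to the dock, 10 x 60 x 20 mm; origin on the middle of the lower edge of the face that the plate meets, axes as the dock's. Fragile: press the plate on it with no more than 20 N.
- meter: Grey light meter on an aluminium shoe plate lying loose in the channel, 0.25 to 0.5 kg. Origin: centre of the plate's underside (150 x 40 x 8 mm, +x to the stop). The meter's body, 24 mm (x) x 56 mm (y), stands 8 to 82 mm above that underside, centred at x = -55 mm, with a white dome up to 93 mm. The plate's front reaches under the bridge. Starts 18 to 42 mm short of home; slides with 1 to 4 N.
- meter_back (a point): Middle of the meter's back face (the side away from the stop), 30 mm above the plate's underside: push here along the dock's +x, or hold the meter across its 56 mm width. Axes as the meter's.
- plate_tip (a point): Middle of the shoe plate's front end, 4 mm above its underside; home when it touches the end stop (x = 0 in the stop's frame).
- wing (a point): Grip of the thumbscrew: on its vertical axis, half-way up the wing of the black cap (axis at the dock's x = 70 mm, y = 0). Wing 36 mm long (this frame's x), 12 mm thick (y), 30 mm tall (15 mm above and below this point), on a disc of 42 mm diameter. Pinch it across its thickness from above. The frame turns with the cap: clockwise from above = yaw falls. Any number of grasps is allowed.
- bridge: Grey bridge over the channel, fixed to the dock; origin on the screw's axis at the channel floor. Clockwise turning drives a hidden rubber foot down on the plate, 5 mm a radian; its start varies and is not reported: it clamps after 0.6 to 2.3 rad. Turning takes 0.18 N m running free (a wrist at rest may read less), rising by 0.16 N m within 0.2 rad of clamping: there the clutch slips, steadily.
- white_pin (a point): Top of a white pin, 7 mm diameter, that stands up 16 mm or less from the bridge's top beside the screw and sinks 5 mm a radian as the cap is turned clockwise, slipping or not.
- red_pin (a point): Top of a red over-slip pin beside the white one. Both tops are level at the start and sink together, also during the first 0.4 rad of slip; beyond that the red one stays behind, 5 mm a radian, and the torque rises by another 0.09 N m. So it tells too much slip, not the first.
- mic_flag: Silver microphone flag, a 62 mm cube; origin under its centre. Leave alone.
- pin_a: Brass stage pin lying on the mat, 68 mm long, 20 mm wide, 12 mm high; origin near its middle, underneath. Leave alone.
- pin_b: A second brass stage pin, like the first. Leave alone.
- battery: Black battery block, 70 x 40 x 50 mm; origin under its centre. Leave alone.
- tape_roll: Red roll, 90 mm diameter, 24 mm high, lying flat; origin under its centre. Leave alone.
- handset: Black radio handset lying flat, body 115 x 55 x 32 mm with an aerial out to 156 mm along x; origin under the body. Leave alone.

How it is judged:
On the way, in this order (a step that is already met when the one before it is completed fails the run):
1. the shoe plate is home: its front end within 2 mm of the end stop (x of plate_tip in the frame of endstop above -0.002 m), for 0.2 s.
2. with the plate home, the screw clamps it with more than 22 N (at the first slip it is near 32 N) (x of plate_tip in the frame of endstop above -0.002 m and contact force between bridge and meter above 22 N), for 0.1 s.
At the end, for the whole second after the job is handed in: The meter is at rest, upright (within 0.03 rad) with the front end of its plate within 2 mm of the end stop; the foot in the bridge presses it with more than 22 N; the red pin stands less than 1.5 mm above the white one (slip under 0.7 rad); the screw is let go (all of step 2 and not (z of red_pin in the frame of white_pin above 0.0015 m) and linear speed of meter below 0.01 m/s and angle between meter's own z axis and vertical below 0.03 rad); the robot touches nothing.
It fails at once if the clutch is slipped by more than 0.7 rad (40 degrees): the red pin stands more than 1.5 mm above the white one (z of red_pin in the frame of white_pin above 0.0015 m).
It fails at once if the plate is pressed on the end stop with more than 20 N (contact force between meter and endstop above 20 N).
It fails at once if a bystander (microphone flag, brass pins, battery, tape roll or handset) is moved by more than 20 mm (distance of any of mic_flag, pin_a, pin_b, battery, tape_roll, handset from where it was at the start of the episode above 0.02 m).
It also fails if it takes over 67 s, if anything falls off the work surface, if the arm or the gripper's body presses on something with over 40 N, if the wrist force passes 120 N, or if a joint passes its speed limit or range.

## Working session

There is one attempt and no reset: what is moved stays moved. The work goes in short steps, Python scripts to look and compute and a tool call to move; the robot and the scene stay as the last step left them, time stands still between calls to the robot, and variables do not carry over. Pictures are saved under pics/ and viewed, about 8 in all and at most 12, crops included, and the job is handed in when it is done.

Besides the shell and the picture viewer there is one more tool, called after "Request:" as name(argument=value, ...), one argument or row to a line, values as JSON. move_arm: Moves the arm, as the interface text tells. Its arguments: {"type":"object","properties":{"deltas":{"type":"array","items":{"type":"array"}},"grip_force":{"type":"number"}},"required":["deltas"]}

```bash
mkdir -p pics; cat > h.py <<'E'
import numpy as np,cv2
from workcell import status,read_camera,camera_info,order
def grab(n,f=None):
    im,d=read_camera(n)
    if f: cv2.imwrite('pics/'+f,im[:,:,::-1])
    np.savez('/tmp/'+n,im=im,d=d); return im,d
def pt(n,u,v,d):
    c=camera_info(n);K=np.array(c['K']);p=np.linalg.inv(K)@[u,v,1]*d
    return np.array(c['R']).T@(p-np.array(c['t']))
def cloud(n,d):
    c=camera_info(n);K=np.array(c['K']);v,u=np.mgrid[:480,:640]
    p=np.stack([u,v,np.ones_like(u)],-1)@np.linalg.inv(K).T*d[...,None]
    return (p-np.array(c['t']))@np.array(c['R'])
E
python3 - <<'E'
from h import *
for n in('top','side'): grab(n,n+'0.png'); c=camera_info(n); print(n,np.array(c['K'])[0],-np.array(c['R']).T@c['t'],np.array(c['R'])[2])
print(status.read_state())
E
```

```text
top [623.43213774   0.         323.12160355] [ 0.44892059 -0.01397052  1.50424248] [ 0.05985976  0.01280516 -0.99812466]
side [500.28488841   0.         317.06533549] [0.42343548 0.63238684 0.81572875] [ 0.12990848 -0.65718802 -0.74244709]
{'time': 0.1, 'q': array([-1.38088561e+00,  2.64707173e-01,  1.60527033e+00, -8.20775958e-06,
        1.27373451e+00, -3.69168895e-02]), 'joint_vel': array([ 1.10657810e-05, -1.55823768e-03, -1.19171558e-03, -1.22678464e-03,
       -1.69453377e-06,  3.53921795e-05]), 'joint_torque': array([ 7.62227464e-04, -5.16704786e+01, -3.68591166e+01, -2.07131609e-05,
        6.21799220e-03,  1.43617956e-05]), 'tool_pos': array([ 0.15165344, -0.65703666,  0.230049  ]), 'tcp_rot': array([-3.11931021e+00, -3.55301308e-01,  2.66524689e-04]), 'wrist_force': array([-0.3329094 , -0.41539313, -0.04557769]), 'torque': array([ 0.00125877, -0.0163232 ,  0.01321521]), 'width': 0.998106341480486}
```

View pics/top0.png

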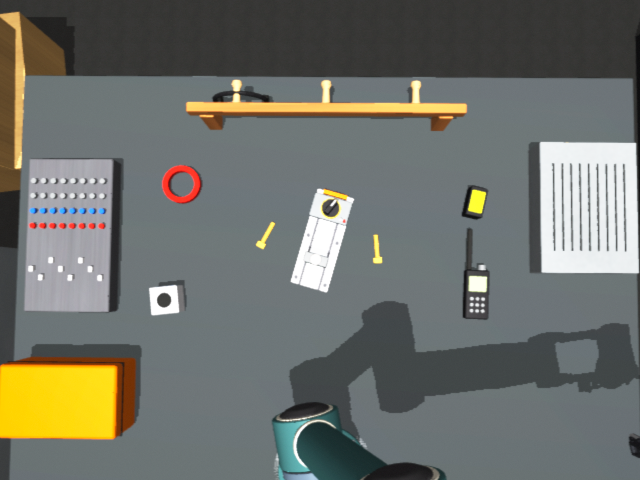

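View pics/side0.png

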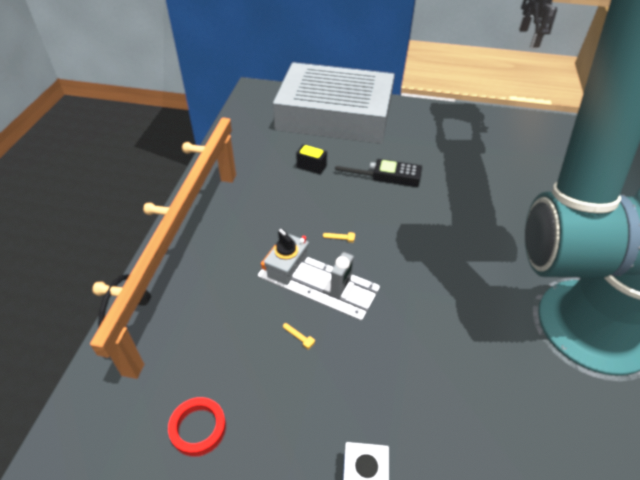

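The top picture shows the dock around (322,240): the orange stop at (335,195), the cap at (331,208) and the meter near (318,258). The side picture shows the meter at (342,270) and the cap at (286,242). Next I'll enlarge the dock and read its depth.

```bash
python3 - <<'E'
from h import *
a=np.load('/tmp/top.npz');im,d=a['im'],a['d'];P=cloud('top',d)
t=cv2.resize(im[180:300,280:365],None,fx=5,fy=5,interpolation=cv2.INTER_CUBIC)
b=np.load('/tmp/side.npz');s=cv2.resize(b['im'][220:320,255:385],None,fx=3,fy=3,interpolation=cv2.INTER_CUBIC)
o=np.zeros((600,830,3),np.uint8);o[:,:425]=t;o[:300,430:820]=s;o=o[:,:800]
cv2.imwrite('pics/crop.png',o[:,:,::-1])
W=P.reshape(-1,3);C=im.reshape(-1,3).astype(int)
box=(W[:,0]>.35)&(W[:,0]<.68)&(abs(W[:,1]+.02)<.12)
br=C.min(1)
def rect(m,l):
    r=cv2.minAreaRect(W[m][:,:2].astype(np.float32));print(l,m.sum(),r,W[m].mean(0).round(4),np.median(W[m][:,2]).round(4))
Q=cloud('side',b['d']).reshape(-1,3);qb=(Q[:,0]>.35)&(Q[:,0]<.68)&(abs(Q[:,1]+.02)<.12)
for nm,X,B in(('top',W,box),('side',Q,qb)):
  for lo,hi in((.005,.2),(.055,.064),(.066,.11),(.08,.11)):
    m=B&(X[:,2]>lo)&(X[:,2]<hi)
    if m.sum()>3:
      r=cv2.minAreaRect(X[m][:,:2].astype(np.float32));print(nm,lo,hi,m.sum(),np.round(r[0],4),np.round(r[1],4),r[2],X[m].mean(0).round(4))
m=box&(C[:,0]>200)&(C[:,1]>100)&(C[:,1]<190)&(C[:,2]<80)&(abs(W[:,1]+.02)<.06)
print('orange',W[m].mean(0),m.sum())
E
```

```text
top 0.005 0.2 3765 [ 0.5148 -0.0202] [0.3278 0.2375] 0.36352676153182983 [ 0.5431 -0.0017  0.0307]
top 0.055 0.064 504 [0.5637 0.0025] [0.0893 0.1638] 74.13017272949219 [ 0.6154 -0.0117  0.0591]
top 0.066 0.11 567 [ 0.5606 -0.0034] [0.0675 0.1616] 73.87896728515625 [0.5573 0.0028 0.0869]
top 0.08 0.11 371 [0.558 0.002] [0.0556 0.154 ] 72.5501480102539 [0.5307 0.0115 0.0938]
side 0.005 0.2 4987 [ 0.5242 -0.0027] [0.2326 0.2407] 45.459144592285156 [0.5428 0.0152 0.0339]
side 0.055 0.064 585 [0.5612 0.0076] [0.0918 0.1641] 70.94352722167969 [0.5993 0.0073 0.0594]
side 0.066 0.11 898 [ 0.5559 -0.0011] [0.0653 0.1578] 71.86438751220703 [0.5532 0.0118 0.0859]
side 0.08 0.11 556 [0.5576 0.0092] [0.0565 0.1547] 77.85221099853516 [0.5396 0.0143 0.0934]
orange [ 0.6307541  -0.02121083  0.17352461] 30
```

View pics/crop.png

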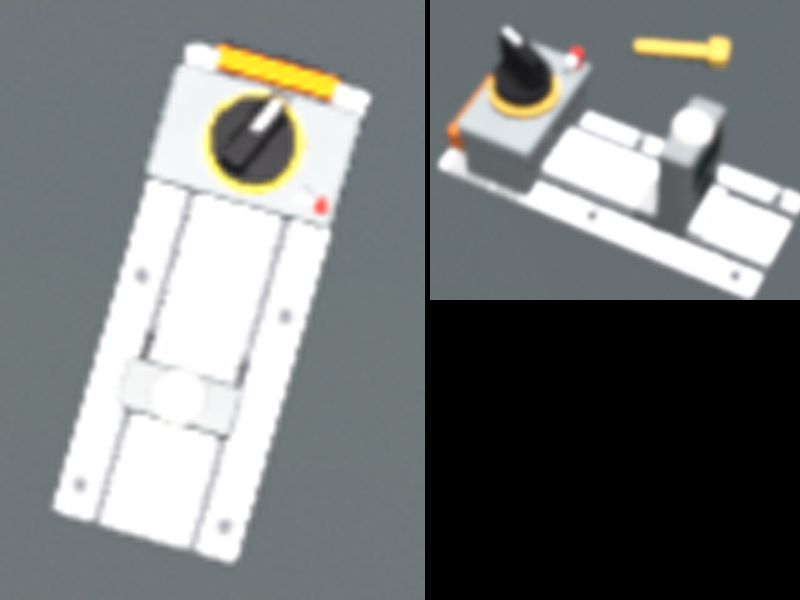

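The crop shows the cap at (254,142), with its wing pointing up and to the right (white line at (268,113)). The meter body is centred at (180,397) and the pins at (315,200). Now I'll fit each object.

```bash
python3 - <<'E'
from h import *
for n in('top','side'):
  a=np.load(f'/tmp/{n}.npz');im=a['im'].reshape(-1,3).astype(int);W=cloud(n,a['d']).reshape(-1,3)
  B=(W[:,0]>.4)&(W[:,0]<.68)&(abs(W[:,1])<.09)
  def R(m,l):
    if m.sum()<4: print(n,l,m.sum());return
    r=cv2.minAreaRect(W[m][:,:2].astype(np.float32));print(n,l,m.sum(),'c',np.round(r[0],4),'sz',np.round(r[1],4),'ang%.1f'%r[2],'mean',W[m].mean(0).round(4),'zmax',np.percentile(W[m][:,2],95).round(4))
  R(B&(W[:,2]>.056)&(W[:,2]<.066)&(W[:,0]>.57),'bridge')
  R(B&(W[:,2]>.085)&(W[:,2]<.094)&(W[:,0]<.57),'bodytop')
  R(B&(W[:,2]>.094)&(W[:,0]<.57),'dome')
  R(B&(W[:,2]>.066)&(W[:,0]>.57),'cap')
  R(B&(W[:,2]>.08)&(W[:,0]>.57),'wing')
  R(B&(W[:,2]>.09)&(W[:,0]>.57),'wing_top')
  R(B&(W[:,2]>.010)&(W[:,2]<.019)&(W[:,0]<.6)&(abs(W[:,1]-.01)<.06),'dockbase')
  R(B&(im[:,0]>170)&(im[:,1]<90)&(im[:,2]<90),'red')
  R(B&(im[:,0]>190)&(im[:,1]>100)&(im[:,2]<90)&(W[:,2]<.035)&(W[:,0]>.63),'stop')
E
```

```text
top bridge 490 c [ 0.6153 -0.0122] sz [0.0893 0.0558] ang74.1 mean [ 0.615  -0.0116  0.06  ] zmax 0.0647
top bodytop 164 c [0.4965 0.0209] sz [0.0548 0.0243] ang74.6 mean [0.4965 0.0208 0.0896] zmax 0.0932
top dome 1330 c [0.4871 0.0047] sz [0.0795 0.0299] ang46.7 mean [ 0.4517 -0.012   1.4239] zmax 1.5042
top cap 307 c [ 0.613  -0.0171] sz [0.0673 0.0487] ang78.0 mean [ 0.6123 -0.0135  0.084 ] zmax 0.1087
top wing 116 c [ 0.6161 -0.0108] sz [0.0332 0.038 ] ang33.5 mean [ 0.6146 -0.0118  0.1006] zmax 0.1111
top wing_top 95 c [ 0.6147 -0.0118] sz [0.0119 0.0349] ang51.4 mean [ 0.6146 -0.0121  0.1048] zmax 0.1115
top dockbase 990 c [0.5123 0.0165] sz [0.0882 0.1652] ang74.0 mean [0.5289 0.0121 0.0137] zmax 0.018
top red 4 c [ 0.4489 -0.014 ] sz [0. 0.] ang0.0 mean [ 0.4489 -0.014   1.5042] zmax 1.5042
top stop 111 c [ 0.6541 -0.0212] sz [0.0553 0.0103] ang73.5 mean [ 0.6538 -0.0219  0.0257] zmax 0.0312
side bridge 542 c [ 0.613  -0.0098] sz [0.0913 0.0558] ang73.2 mean [0.6115 0.0034 0.0599] zmax 0.0647
side bodytop 219 c [0.4949 0.0229] sz [0.0569 0.0247] ang75.5 mean [0.4947 0.027  0.0893] zmax 0.0926
side dome 81 c [0.4946 0.0228] sz [0.0196 0.0194] ang36.3 mean [0.4949 0.0239 0.0975] zmax 0.101
side cap 455 c [ 0.6038 -0.0129] sz [0.0655 0.0413] ang25.2 mean [ 0.6107 -0.0059  0.0854] zmax 0.1077
side wing 214 c [ 0.6129 -0.0104] sz [0.0138 0.0384] ang51.6 mean [ 0.6118 -0.0068  0.0982] zmax 0.1084
side wing_top 165 c [ 0.6132 -0.0105] sz [0.0138 0.0381] ang52.2 mean [ 0.6123 -0.0077  0.1023] zmax 0.1086
side dockbase 1193 c [0.5118 0.0189] sz [0.0853 0.1667] ang73.8 mean [0.5296 0.016  0.0142] zmax 0.0175
side red 2
side stop 8 c [ 0.6676 -0.0055] sz [0.0025 0.0261] ang30.4 mean [ 0.6647 -0.0008  0.0204] zmax 0.0303
```

Measured, and consistent with the given sizes: dock yaw about -15.8°, screw at (0.614,-0.011), meter body centre at (0.496,0.022), about 30 mm to go. The wing's yaw is about -38.5°. First move: behind the meter with the fingers shut and the jaw axis along the dock's y.

Request:
move_arm(
  deltas=[
    [[0, 0, 0.12], [0.22, 0.49, 0], 1],
    [[0, 0, 0.24], [0.45, 0.98, 0], 1],
    [[0, 0, 0.24], [0.45, 0.98, 0], 1],
  ],
  grip_force=30,
)

```text
time: 0.48
tool_pos: [0.1978, -0.5561, 0.2302]
tcp_rot: [-2.995, -0.938, -0.001]
wrist_force: [-1.1, -1.3, 0.0]
width: 0.378
```

Request:
move_arm(
  deltas=[
    [[0, 0, 0.12], [0.22, 0.49, 0], 1],
    [[0, 0, 0.24], [0.45, 0.98, 0], 1],
    [[0, 0, 0.24], [0.45, 0.98, 0], 1],
  ],
)

```text
time: 0.85
tool_pos: [0.2425, -0.4596, 0.231]
tcp_rot: [-2.769, -1.482, -0.001]
wrist_force: [-0.2, -0.7, 0.1]
width: -0.0
```

Request:
move_arm(
  deltas=[
    [[0, 0, 0.12], [0.22, 0.49, 0], 1],
    [[0, 0, 0.24], [0.45, 0.98, 0], 1],
    [[0, 0, 0.24], [0.45, 0.98, 0], 1],
  ],
)

```text
time: 1.23
tool_pos: [0.2876, -0.3626, 0.2314]
tcp_rot: [2.443, 1.975, 0.0]
wrist_force: [-0.7, -0.6, 1.3]
width: 0.003
```

Request:
move_arm(
  deltas=[
    [[0, 0, 0.12], [0.22, 0.49, 0], 1],
    [[0, 0, 0.24], [0.45, 0.98, 0], 1],
    [[0, 0, 0.24], [0.45, 0.98, 0], 1],
  ],
)

```text
time: 1.6
tool_pos: [0.3329, -0.2653, 0.2315]
tcp_rot: [2.03, 2.397, -0.0]
wrist_force: [-0.5, -0.2, 0.4]
width: 0.002
```

Request:
move_arm(
  deltas=[
    [[0, 0, 0.12], [0.22, 0.49, 0], 1],
    [[0, 0, 0.24], [0.45, 0.98, 0], 1],
    [[0, 0, 0.24], [0.45, 0.98, 0], 1],
  ],
)

```text
time: 1.98
tool_pos: [0.3782, -0.1674, 0.2316]
tcp_rot: [1.545, 2.734, -0.0]
wrist_force: [-0.1, -1.0, -0.2]
width: 0.003
```

Request:
move_arm(
  deltas=[
    [[0, 0, 0.12], [0.22, 0.49, 0], 1],
    [[0, 0, 0.24], [0.45, 0.98, 0], 1],
    [[0, 0, 0.24], [0.45, 0.98, 0], 1],
  ],
)

```text
time: 2.35
tool_pos: [0.4234, -0.0697, 0.2315]
tcp_rot: [1.007, 2.975, -0.001]
wrist_force: [-0.3, -1.6, -0.1]
width: -0.0
```

Request:
move_arm(
  deltas=[
    [[0, 0, 0.12], [0.22, 0.49, 0], 1],
    [[0, 0, 0.24], [0.45, 0.98, 0], 1],
    [[0, 0, 0.24], [0.45, 0.98, 0], 1],
    [[0, 0, 0.24], [0.45, 0.98, 0], 1],
  ],
)

```text
time: 2.85
tool_pos: [0.467, 0.026, 0.231]
tcp_rot: [-0.439, -3.11, 0.002]
wrist_force: [-0.5, -0.1, -0.5]
width: 0.001
```

Request:
move_arm(
  deltas=[
    [[0, 0, 0], [-0.05, 0.06, -0.4], 1],
    [[0, 0, 0], [-0.05, 0.06, -0.8], 1],
    [[0, 0, 0], [-0.05, 0.06, -0.97], 1],
    [[0, 0, 0], [-0.05, 0.06, -0.97], 1],
  ],
)

```text
time: 3.35
tool_pos: [0.4608, 0.0329, 0.1333]
tcp_rot: [-0.436, -3.108, 0.001]
wrist_force: [1.5, 0.1, -0.1]
width: 0.002
```

Request:
move_arm(
  deltas=[
    [[0, 0, 0], [0, 0, -0.35], 1],
    [[0, 0, 0], [0, 0, -0.7], 1],
    [[0, 0, 0], [0, 0, -0.97], 1],
    [[0, 0, 0], [0, 0, -0.97], 1],
  ],
)

```text
time: 3.85
tool_pos: [0.4613, 0.0338, 0.037]
tcp_rot: [-0.433, -3.11, 0.001]
wrist_force: [-1.0, -0.9, 0.6]
width: 0.002
```

```bash
python3 - <<'E'
from h import *
im,d=grab('side');cv2.imwrite('pics/s1.png',cv2.resize(im[170:330,240:420],None,fx=3,fy=3,interpolation=cv2.INTER_CUBIC)[:,:,::-1])
s=status.read_state();print(s['tool_pos'],s['wrist_force'])
W=cloud('side',d).reshape(-1,3);m=(W[:,2]>.085)&(W[:,2]<.094)&(W[:,0]<.57)&(W[:,0]>.43)&(abs(W[:,1])<.09)
E
```

```text
[0.46262164 0.03390169 0.03827276] [-0.48281971 -0.35259883  0.39554563]
```

View pics/s1.png

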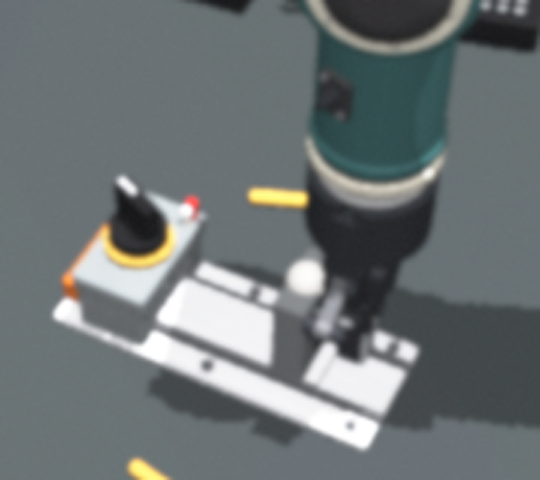

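The shut fingers stand behind the meter at (345,320) in the crop, clear of it by about 12 mm. I'll advance slowly along the channel, stopping about 10 mm short of the estimated home position.

Request:
move_arm(
  deltas=[
    [[0, 0, 0], [0.038, -0.011, 0], 1],
    [[0, 0, 0], [0.077, -0.022, 0], 1],
    [[0, 0, 0], [0.115, -0.033, 0], 1],
    [[0, 0, 0], [0.144, -0.041, 0], 1],
    [[0, 0, 0], [0.173, -0.049, 0], 1],
    [[0, 0, 0], [0.202, -0.057, 0], 1],
    [[0, 0, 0], [0.231, -0.065, 0], 1],
    [[0, 0, 0], [0.26, -0.073, 0], 1],
    [[0, 0, 0], [0.288, -0.081, 0], 1],
    [[0, 0, 0], [0.308, -0.087, 0], 1],
    [[0, 0, 0], [0.308, -0.087, 0], 1],
  ],
)

```text
time: 5.28
tool_pos: [0.4931, 0.0255, 0.0374]
tcp_rot: [0.432, 3.111, 0.0]
wrist_force: [-0.5, 0.0, -0.2]
width: -0.002
```

```bash
cat > m.py <<'E'
from h import *
for n in('side','top'):
  im,d=grab(n);W=cloud(n,d).reshape(-1,3)
  B=(W[:,0]>.4)&(W[:,0]<.68)&(abs(W[:,1])<.09)
  dr=np.array([.962,-.272]);nr=np.array([.272,.962])
  a=(W[:,:2]-[.6142,-.011])@dr;c=(W[:,:2]-[.6142,-.011])@nr
  m=B&(W[:,2]>.086)&(W[:,2]<.094)&(a<-.05)&(a>-.14)&(abs(c)<.032)
  print(n,m.sum(),'body a',np.percentile(a[m],[2,50,98]).round(4) if m.sum()>5 else '')
  # front edge of body: use points on the front corner zone
s=status.read_state();print(s['time'],s['tool_pos'],s['tcp_rot'],s['wrist_force'],s['torque'])
E
python3 m.py
```

```text
side 105 body a [-0.1397 -0.1013 -0.0915]
top 1 body a 
5.375 [0.4931309  0.02552668 0.03754138] [4.31735914e-01 3.11069197e+00 9.69104749e-05] [ 0.13941396 -0.26048237 -0.61755183] [ 0.00876433  0.0812818  -0.05325024]
```

The body's centre is 103 mm before the screw, so about 10 mm are left. I'll creep, checking the force.

Request:
move_arm(
  deltas=[
    [[0, 0, 0], [0.014, -0.004, 0], 1],
    [[0, 0, 0], [0.029, -0.008, 0], 1],
    [[0, 0, 0], [0.043, -0.012, 0], 1],
    [[0, 0, 0], [0.058, -0.016, 0], 1],
    [[0, 0, 0], [0.067, -0.019, 0], 1],
  ],
)

```text
time: 6.0
tool_pos: [0.4994, 0.0236, 0.0372]
tcp_rot: [0.432, 3.112, -0.0]
wrist_force: [-4.0, 0.6, 1.7]
width: 0.002
```

Request:
move_arm(
  deltas=[
    [[0, 0, 0], [0.005, -0.0015, 0], 1],
    [[0, 0, 0], [0.01, -0.003, 0], 1],
  ],
)

```text
time: 6.25
tool_pos: [0.5001, 0.0234, 0.0372]
tcp_rot: [-0.432, -3.111, -0.0]
wrist_force: [-4.6, 1.9, 1.8]
width: -0.0
```

Request:
move_arm(
  deltas=[
    [[0, 0, 0], [0.005, -0.0015, 0], 1],
    [[0, 0, 0], [0.01, -0.003, 0], 1],
  ],
)

```text
time: 6.5
tool_pos: [0.5, 0.0233, 0.037]
tcp_rot: [-0.432, -3.109, 0.0]
wrist_force: [-6.5, 1.9, 3.1]
width: -0.005
```

Request:
move_arm(
  deltas=[
    [[0, 0, 0], [0.005, -0.0015, 0], 1],
    [[0, 0, 0], [0.008, -0.002, 0], 1],
  ],
)

```text
time: 6.75
tool_pos: [0.4999, 0.0232, 0.0367]
tcp_rot: [-0.432, -3.107, 0.0]
wrist_force: [-8.0, 2.2, 3.7]
width: 0.0
```

Stalled at about 8 N, more than sliding needs, so probably home. I'll check by camera.

```bash
python3 m.py; python3 - <<'E'
from h import *
t=np.load('/tmp/top.npz')['im'][180:300,280:365];s=np.load('/tmp/side.npz')['im'][220:320,255:355]
o=np.zeros((600,800,3),np.uint8);o[:,:425]=cv2.resize(t,None,fx=5,fy=5,interpolation=2);o[:370,430:800]=cv2.resize(s,(370,370),interpolation=2)
cv2.imwrite('pics/c2.png',o[:,:,::-1])
E
```

```text
side 112 body a [-0.1339 -0.0956 -0.0844]
top 0 body a 
6.85 [0.49987624 0.02319344 0.03665196] [-4.31623690e-01 -3.10728249e+00  2.69713852e-04] [-8.15442682  2.603578    3.8537048 ] [ 0.30510954  0.93327643 -0.0357478 ]
```

View pics/c2.png

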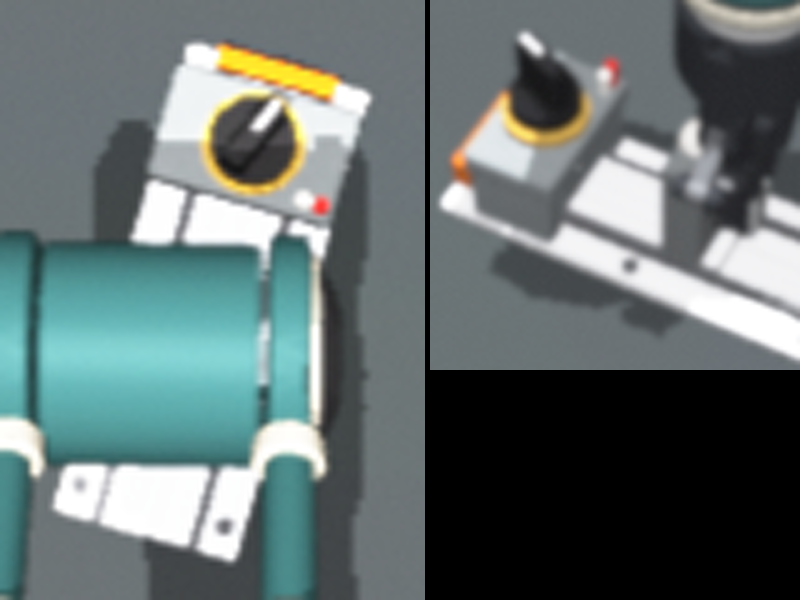

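Request:
move_arm(
  deltas=[
    [[0, 0, 0], [0.005, -0.0015, 0], 1],
    [[0, 0, 0], [0.01, -0.003, 0], 1],
    [[0, 0, 0], [0.015, -0.004, 0], 1],
    [[0, 0, 0], [0.015, -0.004, 0], 1],
  ],
)

```text
time: 7.35
tool_pos: [0.4997, 0.023, 0.0361]
tcp_rot: [-0.431, -3.104, 0.0]
wrist_force: [-11.8, 3.5, 5.8]
width: 0.001
```

It's firmly stopped with 12 N against at most 4 N of sliding friction, so the plate is on the stop. Backing off, rising and going over the screw.

Request:
move_arm(
  deltas=[
    [[0, 0, 0], [-0.05, 0.014, 0], 1],
    [[0, 0, 0], [-0.29, 0.08, 0], 1],
    [[0, 0, 0], [-0.29, 0.08, 0.4], 1],
    [[0, 0, 0], [-0.29, 0.08, 0.9], 1],
    [[0, 0, 0], [-0.29, 0.08, 1], 1],
    [[0, 0, 0], [-0.29, 0.08, 1], 1],
  ],
)

```text
time: 8.1
tool_pos: [0.476, 0.0304, 0.1384]
tcp_rot: [0.432, 3.108, 0.001]
wrist_force: [-0.2, -0.9, -0.3]
width: -0.001
```

Request:
move_arm(
  deltas=[
    [[0, 0, -0.1], [0.2, -0.05, 0.3], -1],
    [[0, 0, -0.2], [0.6, -0.15, 0.5], -1],
    [[0, 0, -0.247], [1, -0.28, 0.5], -1],
    [[0, 0, -0.247], [1, -0.28, 0.5], -1],
  ],
)

```text
time: 8.6
tool_pos: [0.5761, 0.0016, 0.185]
tcp_rot: [-1.025, -2.968, 0.001]
wrist_force: [-0.7, -0.2, 0.1]
width: 0.846
```

```bash
python3 m.py; python3 - <<'E'
from h import *
s=status.read_state()
from scipy.spatial.transform import Rotation as R
y=R.from_rotvec(s['tcp_rot']).as_matrix()[:,1];print(np.degrees(np.arctan2(y[1],y[0])),s['q'])
a=np.load('/tmp/side.npz');W=cloud('side',a['d'])
m=(W[...,2]>.09)&(W[...,2]<.115)&(W[...,0]>.585)&(W[...,0]<.645)&(abs(W[...,1]+.011)<.03)
print(m.sum(),cv2.minAreaRect(W[m][:,:2].astype(np.float32)) if m.sum()>4 else '')
cv2.imwrite('pics/s3.png',cv2.resize(a['im'][180:330,240:420],None,fx=3,fy=3,interpolation=2)[:,:,::-1])
E
```

```text
side 207 body a [-0.108  -0.098  -0.0846]
top 157 body a [-0.1053 -0.0944 -0.0818]
8.7 [0.57318578 0.0023936  0.18461957] [-1.02213555e+00 -2.96594935e+00  2.01553221e-03] [-0.88336638  0.24045582 -0.43032732] [ 0.01889013 -0.04542422 -0.04716153]
51.96999077874086 [-3.93122049e-02  1.09924879e-01  1.87360550e+00  5.99896861e-05
  1.16270038e+00 -9.46378531e-01]
162 ((0.6136929392814636, -0.011018471792340279), (0.013672148808836937, 0.039184778928756714), 51.65425109863281)
```

View pics/s3.png

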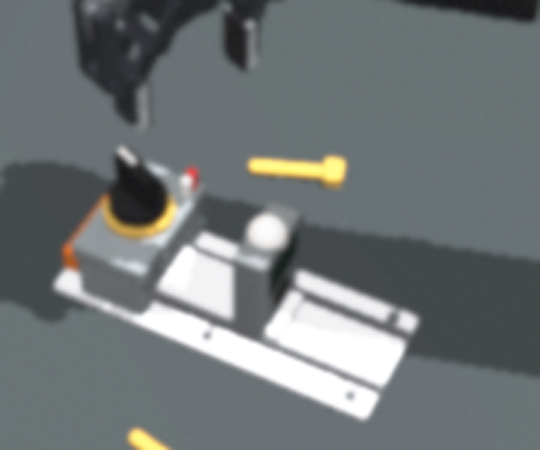

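The meter's body centre is 94 mm before the screw in the top view, which agrees with home (94.5 expected). In the picture the open gripper hangs over the wing at (125,165) with the yaw aligned. Going down over it.

Request:
move_arm(
  deltas=[
    [[0, 0, 0], [0.39, -0.134, 0], -1],
    [[0, 0, 0], [0.39, -0.134, 0], -1],
    [[0, 0, 0], [0.39, -0.134, -0.35], -1],
    [[0, 0, 0], [0.39, -0.134, -0.7], -1],
    [[0, 0, 0], [0.39, -0.134, -0.9], -1],
    [[0, 0, 0], [0.39, -0.134, -1], -1],
    [[0, 0, 0], [0.39, -0.134, -1], -1],
  ],
)

```text
time: 9.57
tool_pos: [0.6131, -0.0107, 0.087]
tcp_rot: [-1.023, -2.969, 0.0]
wrist_force: [1.0, 0.1, 1.1]
width: 1.001
```

Request:
move_arm(
  deltas=[
    [[0, 0, 0], [0, 0, -0.02], 0],
    [[0, 0, 0], [0, 0, -0.02], 1],
    [[0, 0, 0], [0, 0, -0.02], 1],
    [[0, 0, 0], [0, 0, -0.02], 1],
    [[0, 0, 0], [0, 0, -0.02], 1],
    [[0, 0, 0], [0, 0, -0.02], 1],
  ],
  grip_force=40,
)

```text
time: 10.32
tool_pos: [0.6138, -0.011, 0.0858]
tcp_rot: [1.024, 2.97, 0.0]
wrist_force: [-1.0, -0.5, 3.8]
width: 0.13
```

```bash
cat > st.py <<'E'
from h import *
from scipy.spatial.transform import Rotation as R
s=status.read_state();y=R.from_rotvec(s['tcp_rot']).as_matrix()[:,1]
print(s['time'],'yaw%.1f'%np.degrees(np.arctan2(y[1],y[0])),s['tool_pos'].round(4),'F',s['wrist_force'].round(2),'T',s['torque'].round(3),'q6 %.3f tq6 %.3f'%(s['q'][5],s['joint_torque'][5]),'w%.3f'%s['width'])
E
python3 st.py
```

```text
10.325 yaw52.0 [ 0.6138 -0.011   0.0858] F [-0.96 -0.47  3.83] T [-0.047  0.191 -0.075] q6 -0.965 tq6 -0.091 w0.130
```

The wing is gripped at 11 mm. Turning clockwise, first 0.4 rad for a free-running baseline.

Request:
move_arm(
  deltas=[
    [[0, 0, -0.05], [0, 0, 0], 1],
    [[0, 0, -0.1], [0, 0, 0], 1],
    [[0, 0, -0.15], [0, 0, 0], 1],
    [[0, 0, -0.2], [0, 0, 0], 1],
    [[0, 0, -0.255], [0, 0, 0], 1],
  ],
)

```text
time: 10.95
tool_pos: [0.6143, -0.0105, 0.0858]
tcp_rot: [1.597, 2.704, 0.002]
wrist_force: [-0.2, 1.8, 3.2]
width: 0.126
```

```bash
python3 st.py
```

```text
10.95 yaw28.9 [ 0.6143 -0.0105  0.0858] F [-0.23  1.78  3.25] T [ 0.236 -0.066  0.146] q6 -0.562 tq6 -0.562 w0.126
```

Request:
move_arm(
  deltas=[
    [[0, 0, -0.042], [0, 0, 0], 1],
    [[0, 0, -0.084], [0, 0, 0], 1],
    [[0, 0, -0.127], [0, 0, 0], 1],
  ],
)

```text
time: 11.32
tool_pos: [0.6146, -0.0104, 0.0858]
tcp_rot: [1.857, 2.532, 0.003]
wrist_force: [2.0, 1.9, 1.8]
width: 0.131
```

```bash
python3 st.py
```

```text
11.325 yaw17.5 [ 0.6146 -0.0104  0.0858] F [1.99 1.94 1.77] T [ 0.276 -0.238  0.179] q6 -0.364 tq6 -0.388 w0.131
```

Request:
move_arm(
  deltas=[
    [[0, 0, -0.042], [0, 0, 0], 1],
    [[0, 0, -0.084], [0, 0, 0], 1],
    [[0, 0, -0.127], [0, 0, 0], 1],
  ],
)

```text
time: 11.7
tool_pos: [0.615, -0.0103, 0.0858]
tcp_rot: [2.1, 2.334, 0.004]
wrist_force: [2.4, 1.6, 0.9]
width: 0.135
```

```bash
python3 st.py
```

```text
11.7 yaw6.1 [ 0.615  -0.0103  0.0858] F [2.4  1.63 0.86] T [ 0.251 -0.457  0.217] q6 -0.164 tq6 -0.386 w0.135
```

Request:
move_arm(
  deltas=[
    [[0, 0, -0.032], [0, 0, 0], 1],
    [[0, 0, -0.064], [0, 0, 0], 1],
  ],
)

```text
time: 11.95
tool_pos: [0.6152, -0.0103, 0.0858]
tcp_rot: [2.214, 2.226, 0.005]
wrist_force: [2.7, 2.0, 0.9]
width: 0.134
```

```bash
python3 st.py
```

```text
11.95 yaw0.3 [ 0.6152 -0.0103  0.0858] F [2.66 1.99 0.89] T [ 0.302 -0.439  0.204] q6 -0.064 tq6 -0.237 w0.134
```

Flat, so it's still running free. Continuing in 0.2 rad steps.

Request:
move_arm(
  deltas=[
    [[0, 0, -0.042], [0, 0, 0], 1],
    [[0, 0, -0.084], [0, 0, 0], 1],
    [[0, 0, -0.127], [0, 0, 0], 1],
  ],
)

```text
time: 12.32
tool_pos: [0.6155, -0.0103, 0.0858]
tcp_rot: [2.425, 1.994, 0.006]
wrist_force: [3.8, 1.0, -0.7]
width: 0.13
```

```bash
python3 st.py
```

```text
12.325 yaw-11.1 [ 0.6155 -0.0103  0.0858] F [ 3.79  0.97 -0.67] T [ 0.243 -0.636  0.161] q6 0.136 tq6 -0.384 w0.130
```

Request:
move_arm(
  deltas=[
    [[0, 0, -0.042], [0, 0, 0], 1],
    [[0, 0, -0.084], [0, 0, 0], 1],
    [[0, 0, -0.127], [0, 0, 0], 1],
  ],
)

```text
time: 12.7
tool_pos: [0.6159, -0.0105, 0.0858]
tcp_rot: [2.611, 1.743, 0.007]
wrist_force: [5.5, 1.4, -1.0]
width: 0.134
```

```bash
python3 st.py
```

```text
12.7 yaw-22.6 [ 0.6159 -0.0105  0.0858] F [ 5.46  1.43 -1.04] T [ 0.185 -0.817  0.237] q6 0.335 tq6 -0.348 w0.134
```

Request:
move_arm(
  deltas=[
    [[0, 0, -0.042], [0.015, 0.003, 0], 1],
    [[0, 0, -0.084], [0.02, 0.005, 0], 1],
    [[0, 0, -0.127], [0.02, 0.005, 0], 1],
  ],
)

```text
time: 13.08
tool_pos: [0.6163, -0.0106, 0.0858]
tcp_rot: [2.772, 1.476, 0.001]
wrist_force: [0.3, -0.5, 2.2]
width: 0.127
```

```bash
python3 st.py
```

```text
13.075 yaw-33.9 [ 0.6163 -0.0106  0.0858] F [ 0.28 -0.5   2.25] T [-0.093  0.009  0.343] q6 0.536 tq6 -0.226 w0.127
```

Torque rose to 0.34. A 0.1 rad step to confirm.

Request:
move_arm(
  deltas=[
    [[0, 0, -0.032], [0, 0, 0], 1],
    [[0, 0, -0.064], [0, 0, 0], 1],
  ],
)

```text
time: 13.32
tool_pos: [0.6165, -0.0107, 0.0858]
tcp_rot: [2.842, 1.335, 0.002]
wrist_force: [1.3, 0.0, 2.0]
width: 0.131
```

```bash
python3 st.py
```

```text
13.325 yaw-39.7 [ 0.6165 -0.0107  0.0858] F [1.27 0.03 2.04] T [-0.173 -0.16   0.34 ] q6 0.636 tq6 -0.077 w0.131
```

Steady at 0.34 (0.18 + 0.16): the clutch is slipping, by at most about 0.25 rad. Releasing and withdrawing.

Request:
move_arm(
  deltas=[
    [[0, 0, 0], [0, 0, 0], -0.3],
    [[0, 0, 0], [0, 0, 0], -1],
    [[0, 0, 0], [0, 0, 0], -1],
    [[0, 0, 0], [0, 0, 0], -1],
    [[0, 0, 0], [0, 0, 0.3], -1],
    [[0, 0, 0], [0, 0, 0.7], -1],
    [[0, 0, 0], [0, 0, 1], -1],
  ],
)

```text
time: 14.2
tool_pos: [0.616, -0.0104, 0.187]
tcp_rot: [2.843, 1.336, 0.002]
wrist_force: [0.2, -0.7, 0.0]
width: 1.004
```

Request:
move_arm(
  deltas=[
    [[0, 0, 0], [-0.3, -0.3, 0.2], -1],
    [[0, 0, 0], [-0.6, -0.7, 0.3], -1],
    [[0, 0, 0], [-0.9, -1, 0.3], -1],
    [[0, 0, 0], [-0.9, -1, 0.3], -1],
  ],
)

```text
time: 14.7
tool_pos: [0.5239, -0.112, 0.2155]
tcp_rot: [2.845, 1.332, -0.0]
wrist_force: [-0.1, 0.1, -0.3]
width: 1.001
```

```bash
python3 m.py; python3 - <<'E'
from h import *
a=np.load('/tmp/side.npz');W=cloud('side',a['d'])
m=(W[...,2]>.09)&(W[...,2]<.115)&(W[...,0]>.585)&(W[...,0]<.645)&(abs(W[...,1]+.011)<.03)
print('wing',m.sum(),cv2.minAreaRect(W[m][:,:2].astype(np.float32)))
t=np.load('/tmp/top.npz')['im'][180:300,280:365];s=a['im'][225:285,255:315]
o=np.zeros((600,800,3),np.uint8);o[:,:425]=cv2.resize(t,None,fx=5,fy=5,interpolation=2);o[:370,430:800]=cv2.resize(s,(370,370),interpolation=2)
cv2.imwrite('pics/c4.png',o[:,:,::-1])
E
```

```text
side 200 body a [-0.1076 -0.0979 -0.0847]
top 164 body a [-0.1047 -0.0935 -0.0818]
14.8 [ 0.52569718 -0.11042815  0.21548008] [-2.84396733e+00 -1.33468473e+00 -1.53325544e-03] [ 0.63235483 -0.20866468 -0.45880984] [ 0.01461647 -0.05494869  0.00679275]
wing 178 ((0.6131637692451477, -0.010884074494242668), (0.03742285817861557, 0.014342056587338448), 50.453006744384766)
```

View pics/c4.png

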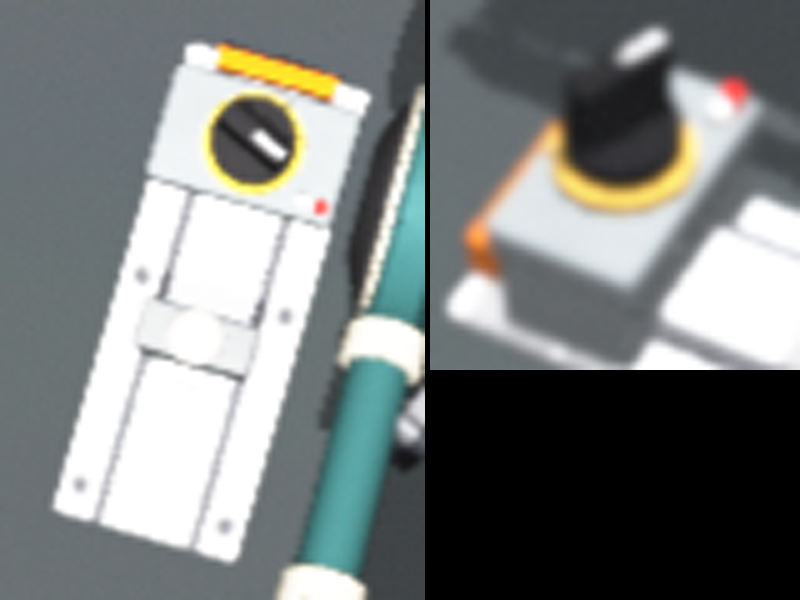

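The cap followed the tool (wing yaw -38° to -130°, 1.6 rad). The pins at (720,100) look level, and the meter hasn't moved from home.

```bash
python3 -c "
from h import *
print(order.finish_job())"
```

```text
the job is handed in; nothing more can be done
None
```

The meter's shoe plate is pushed home against the orange stop, the thumbscrew is clamped to its first slip, and the job is handed in after about 15 s of robot time. `finish_job` reports no verdict, and I could not measure the clamp force directly.

- **Plate home:** I pushed with the shut fingers until the meter stalled at about 12 N, well above the 4 N it needs to slide and under the 20 N limit. The top camera puts the meter's body 94 mm before the screw (94.5 mm expected at home). The side camera suggested about 2 mm less travel, but that is within calibration error and the stall itself was firm. The meter had not moved in a last look after clamping.
- **Clamp:** I turned the screw about 1.6 rad clockwise in one grasp. The torque was noisy at 0.15–0.24 N m, then rose to 0.34 and held there over a further 0.1 rad, so the clutch was slipping. I estimate about 0.25 rad of slip at most, against the 0.7 rad limit. The cameras show the cap turned by the same angle as the tool.
- **End state:** The red and white pins look level by eye in the last picture. The gripper is open and well clear, and the arm's path stayed away from the other things on the mat, though I did not re-measure their positions.

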